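# Feed a sample rack under the autosampler head and lock it in

## Task

Load the sample rack into the autosampler: draw back the lock bolt that bars the lane, set the rack on the loading apron and slide it nose first along the lane, its foot beneath the rails' lips and its tubes passing under the sampling head, until it is fully home against the end stop. Then push the bolt fully across behind the rack into its keeper and let go. Keep the tubes upright and seated in the rack, and leave the other things on the bench where they are.

Things in the scene. Friction and masses are not known exactly. Their poses are not given: they have to be found in the camera images.
- sampler: The autosampler's rack feeder, fixed to the bench: aluminium base plate 8 mm thick (96 wide, 490 long) with a straight lane, and a white sampling head overhanging the lane's far end. Origin on the bench under the lane's centre line, exactly below the lock bolt; z up; -y = the way racks travel, towards the head; +x = the side of the head's column. Its mm are called S below. Only the bolt moves.
- apron (a point): middle of the open loading apron, bare flat plate 96 wide from S y +262 to +55 (this point: S 0, +160, 8). Lane floor and apron are one plane, S z 8. Two fine lines 47 mm apart mark the rack's place on it.
- lane_mouth (a point): on the lane floor and centre line where the full-width lane begins (S 0, +12, 8). Before it, S y +55 to +12, two guide walls 18 high converge from about 80 mm apart. From it to the end stop the lane is 49 mm wide between rails 26 high (S z); from S y -14 on these carry inward lips, undersides 10 above the lane floor, 33 mm clear between them. Axes as sampler.
- head_edge (a point): entry edge of the overhanging head's underside, on the centre line (S 0, -116, 110). The head spans S x -50 to +118, y -116 to -226, z 110 to 172; its column stands on S x +50 to +118 there.
- end_stop (a point): on the lane floor and centre line at the face of the end stop (S 0, -209, 8). Axes as sampler.
- bolt (a joint): Lock bolt, a 10 mm steel rod across the lane, 11.5 mm above its floor at S y 0, sliding along S x in a barrel 27 mm high (S x -40 to -146, y +-14): 0 = fully shot, tip in the keeper in the far rail; grows (m) as it is drawn towards -x; 0.065 = fully drawn, lane clear. Starts within 12 mm of shot, stays where it is left, about 3 N moves it. It just passes behind a rack that is home (3 mm play).
- bolt_knob (a point): middle of the grip of the bolt's upright black knob, a vertical cylinder 17 mm across, gripped from 15 mm below to 10 mm above this point and free all round above the barrel (S x -55 mm bolt shot, -120 drawn; y 0; z 53.5). Moves with the bolt; axes as sampler.
- rack: Grey plastic one-row sample rack with four capped tubes, about 0.2 kg, on the bench. Origin on its underside below the grip fin at its tail; z up, -y = nose. mm: foot 44 wide (x), 6 thick, y +35 (tail) to -166 (nose). Above it 26 wide: tail beam to z 23, y +35 to -76; tube holder to z 52, y -72 to -166. Balance point near y -60. Loaded, its axes are parallel to the sampler's.
- rack_grip (a point): point to grip on the rack's upright fin (rack frame 0, 0, 64 mm): fin 12 mm thick (x), 36 long (y +-18), top at z 83, with a 15 mm wide rim near the top. Axes as rack.
- rack_nose (a point): underside of the rack's foot at the middle of its front end (rack frame: x 0, y -166, z 0 mm); axes as rack. At the start the nose points towards a tall fixed carton (270 mm high) at the back left: keep the gripper and rack clear of it when lifting and turning.
- tube_a: capped blood tube standing in the rack, 13 mm across (cap 16), 78 mm tall; origin at its bottom, z along it; seated when its origin is 6 mm above the rack's underside, at the rack's y -86 mm
- tube_b: capped blood tube standing in the rack, 13 mm across (cap 16), 78 mm tall; origin at its bottom, z along it; seated when its origin is 6 mm above the rack's underside, at the rack's y -108 mm
- tube_c: capped blood tube standing in the rack, 13 mm across (cap 16), 78 mm tall; origin at its bottom, z along it; seated when its origin is 6 mm above the rack's underside, at the rack's y -130 mm
- tube_d: capped blood tube standing in the rack, 13 mm across (cap 16), 78 mm tall; origin at its bottom, z along it; seated when its origin is 6 mm above the rack's underside, at the rack's y -152 mm
- amber_bottle: bystander, to be left where it is: amber glass reagent bottle with black cap, 33 mm across, 92 mm tall; origin at the middle of its underside
- vial: bystander, to be left where it is: white snap-cap vial, 36 mm across, 90 mm tall; origin at the middle of its underside
- cup: bystander, to be left where it is: clear thin plastic cup, 70 mm across, 80 mm tall; origin at the middle of its underside
- tape_roll: bystander, to be left where it is: roll of paper tape lying flat, 53 mm across, 13 mm high; origin at the middle of its underside
- marker: bystander, to be left where it is: black marker pen lying flat, 140 mm long, 14 mm thick; origin at the middle of its underside
- screw_cap: bystander, to be left where it is: white spare screw cap, 50 mm across, 18 mm high; origin at the middle of its underside
- log_book: bystander, to be left where it is: spiral notebook lying flat, 210 x 152 x 13 mm; origin at the middle of its underside

How it is judged (in metres and radians):
On the way, in this order (a step that is already met when the one before it is completed fails the run):
1. the lock bolt is drawn clear of the lane (value of joint bolt above 0.057 m), for 0.2 s.
2. the rack's foot has entered the lane beneath the lips, level and nose first (y of rack_nose in the frame of lane_mouth below -0.045 m and x of rack_nose in the frame of end_stop between -0.005 and 0.005 m and z of rack_nose in the frame of end_stop below 0.005 m and angle between the y axis of rack and the y axis of sampler, either way round below 0.05 rad), for 0.1 s.
3. the rack is home against the end stop, under the sampling head (y of rack_nose in the frame of end_stop below 0.0055 m and x of rack_nose in the frame of end_stop between -0.005 and 0.005 m and z of rack_nose in the frame of end_stop below 0.005 m and angle between the y axis of rack and the y axis of sampler, either way round below 0.05 rad), for 0.2 s.
At the end, for the whole second after the job is handed in: The bolt is shot (within 6 mm of fully across, its tip in the keeper behind the rack), the rack is at rest on the lane floor with its nose within 5.5 mm of the end stop and straight in the lane, and all four tubes stand seated and upright in it (all of step 3 and value of joint bolt below 0.006 m and z of each of tube_a, tube_b, tube_c, tube_d in the frame of rack below 0.012 m and angle between each of tube_a, tube_b, tube_c, tube_d's own z axis and vertical below 0.2 rad and linear speed of rack below 0.01 m/s); the robot touches nothing.
It fails at once if a tube is spilled or tipped out of the rack (z of any of tube_a, tube_b, tube_c, tube_d in the frame of rack above 0.03 m or angle between any of tube_a, tube_b, tube_c, tube_d's own z axis and vertical above 0.7 rad).
It fails at once if one of the other things on the bench is shoved more than 4 cm (distance of any of amber_bottle, vial, cup, tape_roll, marker, screw_cap, log_book from where it was at the start of the episode above 0.04 m).
It also fails if it takes over 64 s, if anything falls off the work surface, if the arm or the gripper's body presses on something with over 40 N, if the wrist force passes 120 N, or if a joint passes its speed limit or range.

## Robot

A 7-joint arm with a two-finger parallel gripper is mounted at the origin on a cart in front of the work surface, level with it; the furniture and walls round the work are solid. World frame = base frame: x ahead of the robot, y to its left, z up, the work surface at z = 0. Lengths are in m, angles in degrees, forces in N, time in s.
With the tool pointing down it reaches from about 0.4 to 0.875 m from the base axis. Payload 19.3 kg.
Tool frame: the origin (TCP) lies on the mounting face of the last link; the fingertips stand 173 mm ahead of it and the grasp point (between the pads) lies 155 mm ahead of it; z points along the fingers, x is the direction in which the jaws open and shut, and the axes are right-handed (so a half turn about z gives the same grasp; the last joint's range is limited). The gripper opens to 85 mm and grips with 20 to 120 N. Pads are 22 mm wide; open, the fingers measure 114 mm over their backs; the gripper's body (76 mm by 85 mm) begins 54 mm behind the grasp point. The pads swing forward as they close: fully open they stand 13 mm farther back than shut.
Start: joints at [-69.569, 29.874, -2.08, 91.645, 1.215, 58.505, -6.463], TCP at [0.259, 0.569, 0.405] pointing down, gripper open.
Joint ranges: [-166.77, 166.77], [-17.47, 122.26], [-85.68, 81.53], [9.62, 139.38], [-72.42, 252.41], [9.2, 110.78], [-144.41, 144.41]. Speed limits (degrees/s): [108.29, 108.29, 136.94, 136.94, 172.46, 172.46, 172.46].

## Interface

Orientations are given as [roll, pitch, yaw] about the fixed x, y, z axes, in that order (R = Rz(yaw) Ry(pitch) Rx(roll)).
In Python, from bench import robot gives the robot as it stands.
- The arm moves only by the tool send_rows, never from a script. Its argument "deltas" is a list that holds one entry, the list of rows, each a list of 5 numbers: the shift along the world's x, y, z in mm, then the turn about the world's z in rad, then the closure, from 0 (fully open) to 1 (shut). In form: [[[x, y, z, twist, grip], ...]]. A call has 1 to 10 rows; each row is the pose to reach, as a shift and turn from the pose measured when the call began; what a row does not reach only later rows make up. A row lasts 1/10 s, in which the tool goes at most 50 mm and 8.59 degrees, less where a joint would pass 70% of its speed; a pose out of reach is approached as far as the arm can. A call with a gripper value outside its range is refused whole. The fingers move at their own pace and stop on an object; "force" is the grip in N (left out, the last holds). Time passes only in rows, so rows that repeat a pose let the fingers close. It gives the time, the measured TCP pose, the force and the opening at its end, in the units of the state.
- robot.get_obs(): the state, without advancing time (a new reading comes with each control period).
- robot.camera(name): name is "scene" or "top" or "wrist"; returns a dict with "img" (384x512x3 uint8, red, green, blue), "range_z" (384x512 float32, m along the optical axis (not along the pixel's ray), 0 where there is no reading), "intrinsics" (3x3 intrinsics, pixels), "rvec" (rotation vector, rad) and "tvec" (3), from world to camera coordinates, as OpenCV has them; the wrist camera has in their place "tool_from_camera" (4x4, takes a point from camera to tool coordinates, whose origin is the TCP and whose axes are the tool frame's). Camera axes: x right, y down, z forward; pixel columns grow to the right and rows downward; lengths in m; the calibration is good to about 2 mm. The wrist camera is an equidistant fisheye: a pixel r from the principal point sees the ray r / f radians off the axis. A picture is of the moment at which its call begins: read the wrist's pose just before it.
- robot.job_done(): hands the job in, once; it reports no verdict.
The state is a dict: "t": time; "joint_pos": joint angles; "joint_velocities": joint speeds; "effort": joint torques, N m; "eef_pos": TCP position; "orientation": TCP orientation; "ft_force": force on the tool from outside, world axes, zero at the start; "wrist_torque": the same for the moment, N m; "width": finger opening in m.
Only numpy, scipy, OpenCV 4.12 (cv2) and the standard library are available. Lean on these libraries where they do the work, as an engineer would, in place of code of your own. Each camera call takes 0.05 s, during which the arm holds its last target.

## Working session

There is one attempt and no reset: what is moved stays moved. The work goes in short steps, Python scripts to look and compute and a tool call to move; the robot and the scene stay as the last step left them, time stands still between calls to the robot, and variables do not carry over. Pictures are saved under pics/ and viewed, and the job is handed in when it is done.

Besides the shell and the picture viewer there is one more tool, called after "Call:" as name(argument=value, ...) on one line, values as JSON. send_rows: Moves the arm, as the interface text tells. Its arguments: {"type":"object","properties":{"deltas":{"type":"array"},"force":{"type":"number"}},"required":["deltas"]}

```bash
ls; mkdir -p pics; cat > h.py <<'E'
import numpy as np,cv2
from bench import robot
def snap(n,f):
    c=robot.camera(n); cv2.imwrite('pics/'+f+'.png',c['img'][:,:,::-1]); np.savez('pics/'+f+'.npz',**{k:v for k,v in c.items()}); return c
def cloud(c):
    K=np.array(c['intrinsics']);z=c['range_z'];h,w=z.shape
    u,v=np.meshgrid(np.arange(w),np.arange(h))
    p=np.stack([(u-K[0,2])/K[0,0]*z,(v-K[1,2])/K[1,1]*z,z],-1)
    R=cv2.Rodrigues(np.array(c['rvec'],float))[0]
    P=(p-np.array(c['tvec']).ravel())@R
    P[z==0]=np.nan
    return P
E
python3 - <<'E'
from h import *
o=robot.get_obs();print(o)
for n in['scene','top','wrist']:
    c=snap(n,n+'0');print(n,c['intrinsics'],c.get('tvec'))
E
```

```text
pics
{'t': 0.0, 'joint_pos': array([-69.56834664,  29.90796919,  -2.08140874,  91.67448554,
         1.21608269,  58.50432381,  -6.46227512]), 'joint_velocities': array([ 0.02663062, -0.06462722, -0.06014659, -0.04209558,  0.03792428,
       -0.00561867,  0.01468711]), 'effort': array([-8.79946656e-04, -9.27104044e+01,  1.97913565e+00, -3.69944322e+01,
        1.76542159e-02,  8.24582472e-03,  7.51564562e-05]), 'eef_pos': array([0.25868777, 0.56878843, 0.40413414]), 'orientation': array([1.79994159e+02, 6.44171155e-02, 6.55470513e+01]), 'ft_force': array([ 0.10295922, -0.56093576, -0.69752693]), 'wrist_torque': array([0.0444033 , 0.00553018, 0.03169131]), 'width': 0.08518083131139208}
scene [[401.05365352   0.         249.14572038]
 [  0.         401.05365352 189.98995224]
 [  0.           0.           1.        ]] [-0.49084121  0.2687054   1.12377406]
top [[352.55650107   0.         253.70009605]
 [  0.         352.55650107 185.30105102]
 [  0.           0.           1.        ]] [0.00207868 0.56887466 1.33185674]
wrist [[297.31863964   0.         254.71585107]
 [  0.         297.31863964 192.08259016]
 [  0.           0.           1.        ]] None
```

View pics/top0.png

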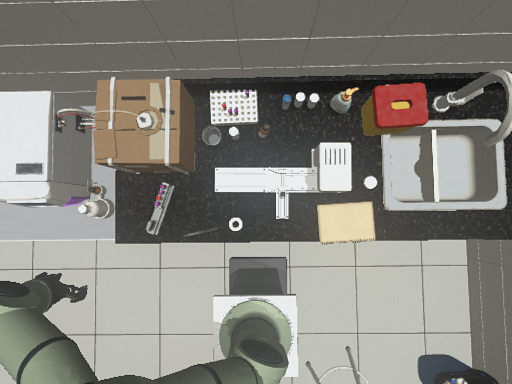

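View pics/scene0.png

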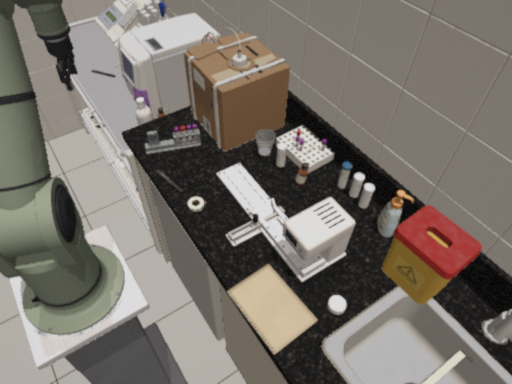

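View pics/wrist0.png

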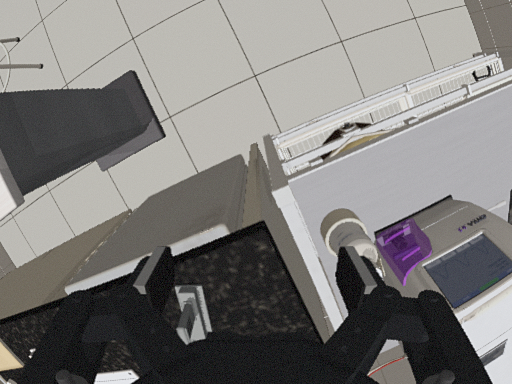

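```bash
python3 - <<'E'
from h import *
c=dict(np.load('pics/top0.npz'));P=cloud(c)
im=c['img'][:,:,::-1]
a=cv2.resize(im[150:235,205:365],None,fx=5,fy=5,interpolation=cv2.INTER_CUBIC)
b=cv2.resize(im[170:245,130:215],None,fx=7,fy=7,interpolation=cv2.INTER_CUBIC)
cv2.imwrite('pics/ta.png',a);cv2.imwrite('pics/tb.png',b)
for y in range(160,224,3):
    print(y,' '.join('%.0f,%.0f,%.0f'%tuple(P[y,x]*1000) for x in range(210,360,12)))
E
```

```text
160 671,163,3 670,116,0 670,70,0 669,23,0 668,-24,-1 667,-70,2 667,-117,-4 666,-163,0 665,-210,-1 645,-232,151 642,-269,172 641,-310,168 662,-395,-4
163 660,164,-5 659,117,-2 658,70,-1 657,23,-1 656,-24,1 655,-70,1 655,-117,-5 654,-163,1 653,-209,4 634,-231,152 631,-268,173 631,-310,168 650,-393,3
166 648,163,0 647,117,-3 647,70,-3 646,23,-5 645,-23,-6 645,-70,-6 643,-117,-2 642,-163,-1 641,-209,2 624,-230,156 621,-268,174 620,-308,175 638,-393,1
169 636,164,-4 635,116,6 634,69,7 633,23,9 632,-23,10 630,-69,25 629,-115,24 628,-160,25 627,-205,28 613,-230,156 611,-268,171 611,-309,169 627,-393,1
172 624,164,-0 623,117,2 622,69,10 621,23,9 621,-23,6 619,-69,13 618,-115,22 617,-160,23 616,-206,20 604,-231,148 601,-268,172 600,-308,169 615,-393,2
175 612,164,0 611,116,12 610,69,12 610,23,8 609,-23,9 609,-69,3 606,-114,27 606,-160,21 605,-206,20 593,-230,152 591,-268,171 590,-308,171 604,-394,-4
178 601,165,-9 600,117,4 599,70,9 598,24,5 598,-23,5 596,-69,10 595,-114,23 595,-161,9 594,-207,8 583,-230,152 580,-267,173 580,-308,169 592,-392,1
181 589,164,-0 588,116,6 587,70,11 586,23,10 586
[... 1460 characters left out ...]
2,71,4 471,26,-7 470,-21,1 470,-67,-2 469,-113,10 469,-159,4 468,-205,4 467,-250,10 467,-295,10 466,-340,11 466,-386,8
214 461,165,0 461,118,-1 460,72,-2 459,26,-4 459,-21,-5 458,-67,-2 458,-113,5 457,-159,1 456,-206,-4 456,-250,9 455,-296,7 455,-341,9 454,-386,8
217 450,165,0 449,118,0 448,72,-4 448,26,-5 447,-21,-1 447,-67,1 447,-112,23 446,-159,1 445,-205,-2 445,-250,7 444,-295,8 444,-339,15 443,-386,6
220 438,165,-3 438,119,-1 437,71,9 436,26,-0 436,-21,3 435,-66,6 435,-113,2 434,-159,-7 434,-204,3 433,-248,13 433,-294,10 432,-339,11 432,-385,12
223 427,165,-2 426,118,1 425,72,-4 425,26,6 424,-20,-0 424,-66,2 423,-112,-1 423,-158,2 422,-205,-2 422,-249,5 421,-294,9 421,-340,9 420,-384,11
```

View pics/ta.png

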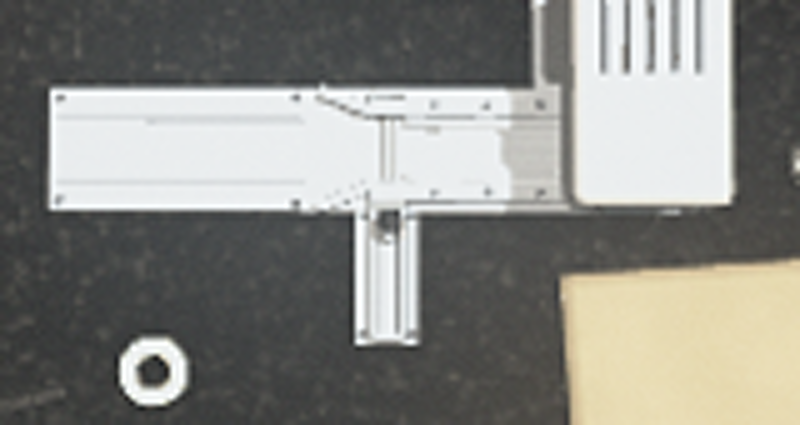

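View pics/tb.png

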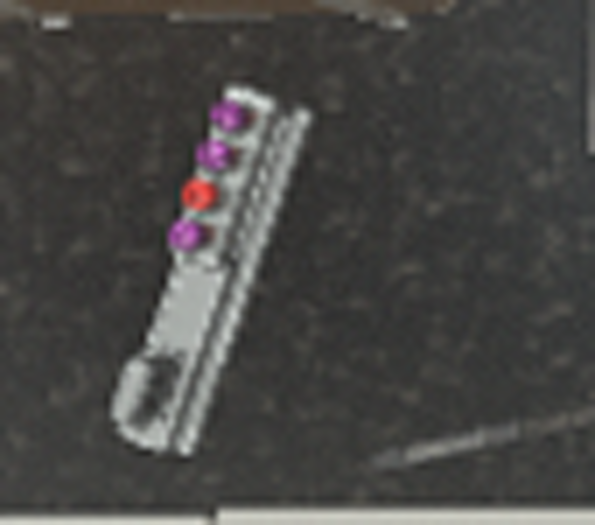

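```bash
cat >> h.py <<'E'
def ray(c,u,v,z):
    K=np.array(c['intrinsics']);R=cv2.Rodrigues(np.array(c['rvec'],float))[0];t=np.array(c['tvec']).ravel()
    d=R.T@np.array([(u-K[0,2])/K[0,0],(v-K[1,2])/K[1,1],1]);o=-R.T@t
    return o+d*(z-o[2])/d[2]
def edge(v,thr=None):
    thr=(v.min()+v.max())/2 if thr is None else thr
    s=np.sign(v-thr);i=np.where(s[:-1]*s[1:]<0)[0]
    return [k+(thr-v[k])/(v[k+1]-v[k]) for k in i]
E
python3 - <<'E'
from h import *
c=dict(np.load('pics/top0.npz'));g=c['img'].mean(2).astype(float)
A=[];B=[]
for u in range(220,262,2):
    e=edge(g[158:205,u],135);A.append(ray(c,u,158+e[0],.008));B.append(ray(c,u,158+e[-1],.008))
A=np.array(A);B=np.array(B)
pa=np.polyfit(A[:,1],A[:,0],1);pb=np.polyfit(B[:,1],B[:,0],1);print(pa,pb,np.degrees(pa[0]))
print('resid',np.std(A[:,0]-np.polyval(pa,A[:,1])),np.std(B[:,0]-np.polyval(pb,B[:,1])))
L=[]
for v in range(172,190):
    e=edge(g[v,205:225],135);L.append(ray(c,205+e[0],v,.008))
L=np.array(L);print('left',np.polyfit(L[:,0],L[:,1],1),L.mean(0))
# barrel sides
Bl=[]
for v in range(196,217,2):
    e=edge(g[v,270:295],120);print(v,[tuple(np.round(ray(c,270+x,v,.0)*1000)[:2]) for x in (e[0],e[-1])])
e=[edge(g[195:225,u],120)[-1] for u in range(278,287)];print([tuple(np.round(ray(c,u,195+x,0.01)[:2]*1000)) for u,x in zip(range(278,287),e)])
P=cloud(c)
# high points near knob and rack
m=(P[...,2]>.05)&(P[...,0]>.4)&(P[...,0]<.56)&(P[...,1]<-.05)&(P[...,1]>-.2)
print(np.round(P[m]*1000))
s=P[170:245,130:215];
for lo,hi in((.015,.035),(.04,.06),(.075,.1)):
    m=(s[...,2]>lo)&(s[...,2]<hi)&(s[...,0]<.64)
    print(lo,m.sum(),np.round(s[m].mean(0)*1000))
m=(s[...,2]>.012)&(s[...,0]<.64)&(s[...,1]<.42)&(s[...,1]>.25)
q=s[m];mean,vv=cv2.PCACompute(q[:,:2].astype(np.float32),None)[:2];print(mean,vv,np.degrees(np.arctan2(vv[0,1],vv[0,0])))
E
```

```text
[0.01511974 0.64043004] [0.01641257 0.54469817] 0.8662972851886884
resid 9.357205934993406e-05 6.990074094610832e-05
left [-0.01796354  0.1566803 ] [0.59023039 0.14607768 0.008     ]
196 [(np.float64(527.0), np.float64(-89.0)), (np.float64(526.0), np.float64(-140.0))]
198 [(np.float64(519.0), np.float64(-89.0)), (np.float64(519.0), np.float64(-139.0))]
200 [(np.float64(512.0), np.float64(-88.0)), (np.float64(511.0), np.float64(-139.0))]
202 [(np.float64(504.0), np.float64(-88.0)), (np.float64(503.0), np.float64(-139.0))]
204 [(np.float64(496.0), np.float64(-88.0)), (np.float64(496.0), np.float64(-139.0))]
206 [(np.float64(489.0), np.float64(-88.0)), (np.float64(488.0), np.float64(-139.0))]
208 [(np.float64(481.0), np.float64(-88.0)), (np.float64(480.0), np.float64(-138.0))]
210 [(np.float64(473.0), np.float64(-88.0)), (np.float64(473.0), np.float64(-138.0))]
212 [(np.float64(466.0), np.float64(-88.0)), (np.float64(465.0), np.float64(-138.0))]
214 [(np.float64(458.0), np.float64(-88.0)), (np.float64(457.0), np.float64(-138.0))]
216 [(np.float64(450.0), np.float64(-88.0)), (np.float64(
[... 206 characters left out ...]
42.0), np.float64(-112.0)), (np.float64(441.0), np.float64(-116.0)), (np.float64(441.0), np.float64(-120.0)), (np.float64(440.0), np.float64(-124.0)), (np.float64(440.0), np.float64(-127.0))]
[[ 540. -111.   64.]
 [ 540. -115.   66.]
 [ 536. -107.   70.]
 [ 536. -111.   68.]
 [ 536. -114.   75.]
 [ 536. -118.   70.]
 [ 532. -107.   70.]
 [ 533. -111.   62.]
 [ 532. -115.   64.]
 [ 532. -118.   70.]
 [ 529. -107.   72.]
 [ 529. -111.   67.]
 [ 529. -114.   71.]
 [ 529. -118.   66.]
 [ 525. -111.   60.]
 [ 525. -114.   66.]]
0.015 210 [455. 346.  22.]
0.04 160 [546. 335.  51.]
0.075 146 [529. 347.  83.]
[[0.51347005 0.34715965]] [[ 0.96687114 -0.2552648 ]
 [ 0.2552648   0.96687114]] -14.789276
```

Call:
send_rows(deltas=[[[274,-682,-60,-1.159,0],[274,-682,-60,-1.159,0],[274,-682,-60,-1.159,0],[274,-682,-60,-1.159,0],[274,-682,-60,-1.159,0],[274,-682,-60,-1.159,0],[274,-682,-60,-1.159,0],[274,-682,-60,-1.159,0],[274,-682,-60,-1.159,0],[274,-682,-60,-1.159,0]]])

```text
t: 1.15
eef_pos: [0.4447, 0.1047, 0.3637]
orientation: [-180.0, 0.0, -0.8]
ft_force: [0.8, 0.6, 0.5]
width: 0.0855
```

Call:
send_rows(deltas=[[[88,-219,-44,0,0],[88,-219,-44,0,0],[88,-219,-44,0,0],[88,-219,-44,0,0],[88,-219,-44,0,0],[88,-219,-44,0,0]]])

```text
t: 1.75
eef_pos: [0.5331, -0.1196, 0.3187]
orientation: [179.9, 0.1, -1.2]
ft_force: [0.0, 0.1, 0.2]
width: 0.0854
```

```bash
python3 - <<'E'
from h import *
o=robot.get_obs();print(o['t'],o['eef_pos'],o['orientation'])
c=snap('wrist','w1');print(c['tool_from_camera'])
snap('top','t1')
E
```

```text
1.75 [ 0.53314177 -0.11959919  0.31873663] [ 1.79870729e+02  5.99272939e-02 -1.20495209e+00]
[[ 9.99999429e-01  5.06510356e-04  9.41161842e-04  3.89830021e-05]
 [-7.77060848e-04  9.49147221e-01  3.14831621e-01 -8.19039942e-02]
 [-7.33835671e-04 -3.14832172e-01  9.49147072e-01  3.09175707e-02]
 [ 0.00000000e+00  0.00000000e+00  0.00000000e+00  1.00000000e+00]]
```

View pics/w1.png

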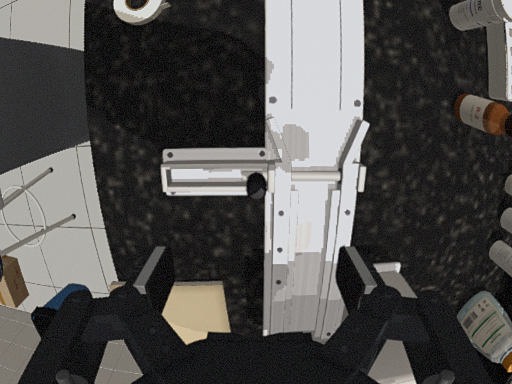

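```bash
cat >> h.py <<'E'
from scipy.spatial.transform import Rotation as Ro
def wproj(c,pos,rpy,pts):
    T=np.array(c['tool_from_camera']);R=Ro.from_euler('xyz',rpy,degrees=True).as_matrix()
    p=(np.atleast_2d(pts)-pos)@R; p=(p-T[:3,3])@T[:3,:3]
    K=c['intrinsics'];th=np.arctan2(np.hypot(p[:,0],p[:,1]),p[:,2]);ph=np.arctan2(p[:,1],p[:,0])
    return np.stack([K[0,2]+K[0,0]*th*np.cos(ph),K[1,2]+K[1,1]*th*np.sin(ph)],1)
def wray(c,pos,rpy,u,v,z):
    T=np.array(c['tool_from_camera']);R=Ro.from_euler('xyz',rpy,degrees=True).as_matrix();K=c['intrinsics']
    a=np.array([(u-K[0,2]),(v-K[1,2])])/K[0,0];th=np.hypot(*a)
    d=np.array([a[0]/th*np.sin(th),a[1]/th*np.sin(th),np.cos(th)])
    d=R@(T[:3,:3]@d);o=pos+R@T[:3,3]
    return o+d*(z-o[2])/d[2]
def S2W(p,S):
    p=np.atleast_2d(np.array(p,float))/1000;c,s=np.cos(S[2]),np.sin(S[2])
    return np.stack([S[0]+c*p[:,0]-s*p[:,1],S[1]+s*p[:,0]+c*p[:,1],p[:,2]],1)
def W2S(p,S):
    p=np.atleast_2d(p);c,s=np.cos(S[2]),np.sin(S[2]);d=p-np.array([S[0],S[1],0])
    return np.stack([c*d[:,0]+s*d[:,1],-s*d[:,0]+c*d[:,1],d[:,2]],1)*1000
E
python3 - <<'E'
from h import *
o=robot.get_obs();c=dict(np.load('pics/w1.npz'))
S=(.5908,-.1159,-.0157)
im=c['img'][:,:,::-1].copy();im=cv2.resize(im,None,fx=1.5,fy=1.5,interpolation=cv2.INTER_CUBIC)
def line(a,b,col):
    w=np.linspace(a,b,20);q=wproj(c,o['eef_pos'],o['orientation'],S2W(w,S))*1.5
    cv2.polylines(im,[q.astype(int)],False,col,1)
for x in(-48,48): line((x,262,8),(x,-228,8),(0,0,255))
for x in(-23.5,23.5): line((x,250,8),(x,60,8),(0,255,0))
for x in(-16.5,16.5): line((x,-14,26),(x,-110,26),(255,0,0))
for x in(-24.5,24.5): line((x,12,26),(x,-110,26),(255,255,0))
line((-24,0,24.5),(24,0,24.5),(255,0,255))
line((-40,14,27),(-146,14,27),(0,255,255));line((-40,-14,27),(-146,-14,27),(0,255,255))
for x in (-55,): 
  q=wproj(c,o['eef_pos'],o['orientation'],S2W([(x,0,64)],S))*1.5;cv2.circle(im,tuple(q[0].astype(int)),3,(0,0,255),-1)
cv2.imwrite('pics/w1o.png',im)
E
```

```text
(no output)
```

View pics/w1o.png

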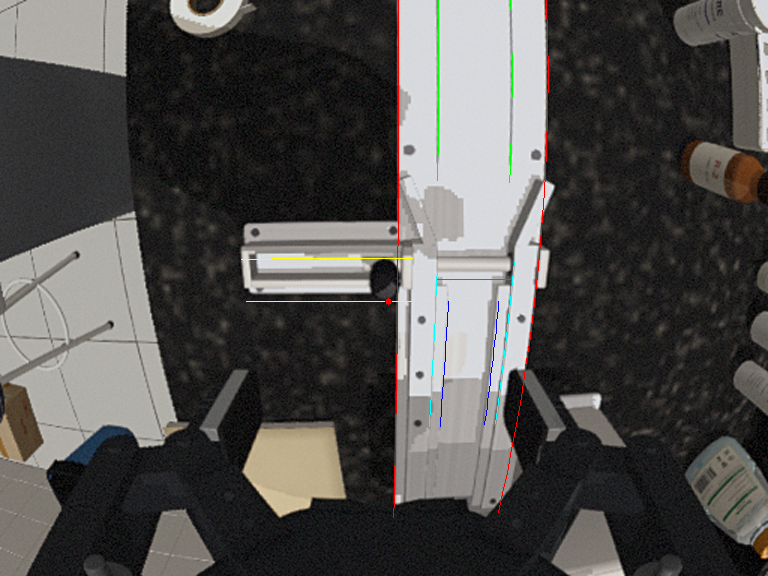

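```bash
python3 - <<'E'
from h import *
o=robot.get_obs();print(o['t'],o['eef_pos'],o['orientation'],o['joint_velocities'])
c=snap('wrist','w2')
o2=robot.get_obs();print(o2['t'],o2['eef_pos'],o2['orientation'])
S=(.5908,-.1159,-.0157)
im=c['img'][:,:,::-1].copy();im=cv2.resize(im,None,fx=1.5,fy=1.5,interpolation=cv2.INTER_CUBIC)
def line(a,b,col):
    w=np.linspace(a,b,20);q=wproj(c,o['eef_pos'],o['orientation'],S2W(w,S))*1.5
    cv2.polylines(im,[q.astype(int)],False,col,1)
for x in(-48,48): line((x,262,8),(x,-228,8),(0,0,255))
for x in(-23.5,23.5): line((x,250,8),(x,60,8),(0,255,0))
for x in(-16.5,16.5): line((x,-14,26),(x,-110,26),(255,0,0))
for x in(-24.5,24.5): line((x,12,26),(x,-110,26),(255,255,0))
line((-24,0,24.5),(24,0,24.5),(255,0,255))
line((-40,14,27),(-146,14,27),(0,255,255));line((-40,-14,27),(-146,-14,27),(0,255,255))
q=wproj(c,o['eef_pos'],o['orientation'],S2W([(-55,0,64)],S))*1.5;cv2.circle(im,tuple(q[0].astype(int)),3,(0,0,255),-1)
cv2.imwrite('pics/w2o.png',im[:450])
E
```

```text
1.85 [ 0.5325881  -0.11514624  0.3191941 ] [ 1.79999437e+02  8.72586709e-02 -9.54938329e-01] [-2.45785829 -1.22577415 -0.69365765  0.81349122 -0.01150547  0.12550899
 -0.46165809]
1.9 [ 0.53255841 -0.11402316  0.31941288] [-1.79973899e+02  7.66747183e-02 -8.54705353e-01]
```

View pics/w2o.png

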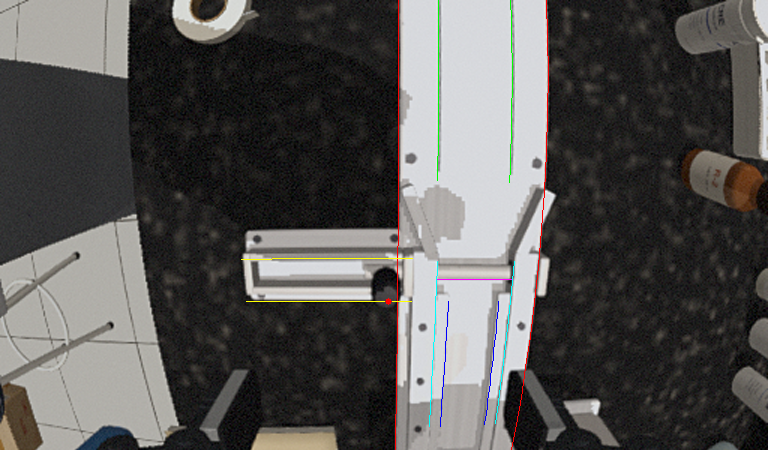

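Call:
send_rows(deltas=[[[0,-1,-50,0,0],[0,-1,-95,0,0.3],[0,-1,-111,0,0.5],[0,-1,-111,0,1],[0,-1,-111,0,1],[0,-1,-111,0,1],[0,-1,-111,0,1],[0,-1,-111,0,1]]], force=40)

```text
t: 2.7
eef_pos: [0.533, -0.1146, 0.2098]
orientation: [-180.0, -0.0, -0.8]
ft_force: [-1.3, 2.9, 10.5]
width: 0.0162
```

Call:
send_rows(deltas=[[[-15,0,0,0,1],[-30,0,0,0,1],[-45,1,0,0,1],[-55,1,0,0,1],[-60,1,0,0,1],[-60,1,0,0,1],[-60,1,0,0,1],[-60,1,0,0,1]]])

```text
t: 3.5
eef_pos: [0.4734, -0.1135, 0.21]
orientation: [-179.9, -0.1, -0.8]
ft_force: [-1.7, 2.4, 2.1]
width: 0.0154
```

```bash
python3 - <<'E'
from h import *
o=robot.get_obs();print(o['t'],o['eef_pos'],o['ft_force'])
c=snap('wrist','w3');cv2.imwrite('pics/w3b.png',cv2.resize(c['img'][:,:,::-1],None,fx=1.5,fy=1.5))
E
```

```text
3.5 [ 0.47340109 -0.1135464   0.20996058] [-1.7142501   2.35626055  2.13552569]
```

View pics/w3b.png

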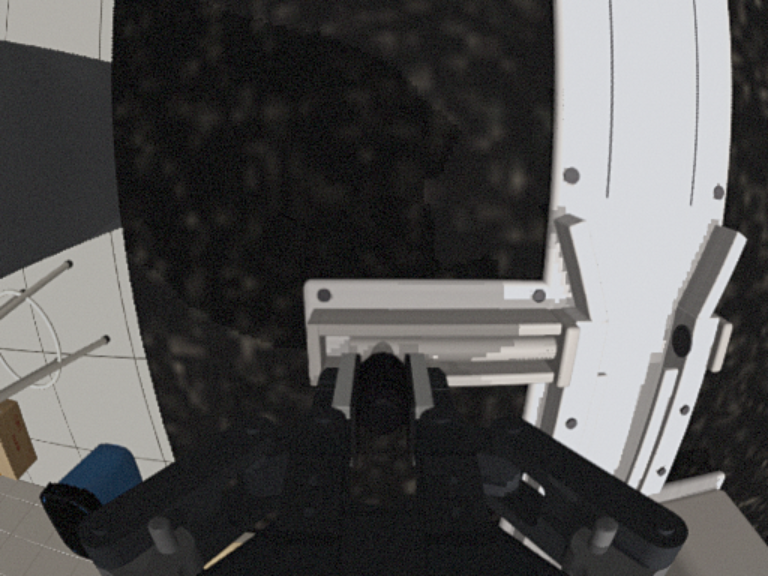

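```bash
python3 - <<'E'
from h import *
c=dict(np.load('pics/top0.npz'));P=cloud(c)
print(ray(c,151.5,226.5,.08))
s=P[215:240,140:165];m=(s[...,2]>.06);print(np.round(s[m]*1000))
# tube caps
s=P[170:245,130:215];im=c['img'][170:245,130:215].astype(int)
m=(s[...,2]>.07)&(s[...,0]<.62)&(s[...,0]>.48)
q=s[m];print(q.mean(0)); v=cv2.PCACompute(q[:,:2].astype(np.float32),None)[1];print(np.degrees(np.arctan2(v[0,1],v[0,0])))
E
```

```text
[0.42038907 0.36700486 0.08      ]
[[441. 375.  82.]
 [440. 373.  78.]
 [440. 372.  70.]
 [437. 379.  81.]
 [437. 375.  85.]
 [437. 372.  82.]
 [437. 370.  77.]
 [436. 371.  63.]
 [433. 385.  77.]
 [433. 380.  80.]
 [433. 375.  83.]
 [433. 373.  80.]
 [433. 370.  76.]
 [432. 371.  60.]
 [430. 384.  78.]
 [430. 379.  83.]
 [430. 376.  81.]
 [430. 372.  80.]
 [429. 371.  73.]
 [426. 383.  82.]
 [426. 379.  82.]
 [426. 376.  81.]
 [426. 373.  77.]
 [425. 375.  61.]
 [423. 385.  86.]
 [423. 383.  82.]
 [422. 379.  82.]
 [422. 377.  79.]
 [422. 374.  75.]
 [419. 388.  79.]
 [419. 383.  83.]
 [419. 381.  76.]
 [419. 376.  81.]
 [418. 376.  69.]
 [415. 387.  79.]
 [415. 383.  81.]
 [415. 381.  76.]
 [415. 376.  80.]
 [414. 377.  65.]
 [412. 387.  81.]
 [411. 384.  79.]
 [412. 379.  81.]
 [411. 378.  75.]
 [410. 378.  62.]
 [408. 387.  80.]
 [408. 383.  81.]
 [408. 381.  76.]
 [407. 381.  66.]]
[0.54569702 0.3298268  0.0863413 ]
-37.611923
```

Call:
send_rows(deltas=[[[-3,0,0,0,1],[-3,0,0,0,1],[-3,0,0,0,0],[-3,0,0,0,0],[-3,0,0,0,0],[-3,0,45,0,0],[-3,0,95,0,0],[-3,0,145,0,0]]])

```text
t: 4.35
eef_pos: [0.4699, -0.1137, 0.3565]
orientation: [-180.0, 0.0, -0.8]
ft_force: [1.2, 0.1, 1.1]
width: 0.0852
```

Call:
send_rows(deltas=[[[-46,493,20,1.314,0],[-46,493,20,1.314,0],[-46,493,20,1.314,0],[-46,493,20,1.314,0],[-46,493,20,1.314,0],[-46,493,20,1.314,0],[-46,493,20,1.314,0],[-46,493,20,1.314,0],[-46,493,20,1.314,0],[-46,493,20,1.314,0]]])

```text
t: 5.35
eef_pos: [0.4234, 0.3814, 0.3767]
orientation: [-180.0, -0.0, 74.7]
ft_force: [0.9, -0.2, 0.7]
width: 0.0857
```

Call:
send_rows(deltas=[[[0,0,0,0,0],[0,0,0,0,0],[0,0,0,0,0]]])

```text
t: 5.65
eef_pos: [0.4237, 0.3803, 0.3766]
orientation: [-180.0, 0.0, 74.6]
ft_force: [0.3, 0.3, 0.7]
width: 0.0858
```

```bash
python3 - <<'E'
from h import *
o=robot.get_obs();print(o['t'],o['eef_pos'],o['orientation'],o['joint_pos'])
c=snap('wrist','w4');im=cv2.resize(c['img'][:,:,::-1],None,fx=1.5,fy=1.5)
np.savez('pics/w4o.npz',p=o['eef_pos'],r=o['orientation'])
cv2.imwrite('pics/w4b.png',im)
c=snap('top','t4');cv2.imwrite('pics/t4b.png',cv2.resize(c['img'][60:250,80:340,::-1],None,fx=3,fy=3))
P=cloud(c);q=P[80:180,95:200].reshape(-1,3);q=q[q[:,2]>.24];print('carton',np.nanmin(q,0),np.nanmax(q,0))
q=P[100:175,95:200];m=(q[...,2]>.25)&(q[...,2]<.29);print(np.percentile(q[m],[1,99],axis=0))
E
```

```text
5.65 [0.42372778 0.38027281 0.37658037] [-1.79966656e+02  3.31913777e-02  7.46305459e+01] [-46.18428012  26.66442907  -2.31244626 101.87278108   1.30583235
  51.53331096  25.56631956]
carton [0.62082394 0.21728526 0.24004086] [0.90025513 0.49131136 0.36146175]
[[0.62772567 0.22163186 0.25533157]
 [0.83077761 0.48338522 0.28461878]]
```

View pics/w4b.png

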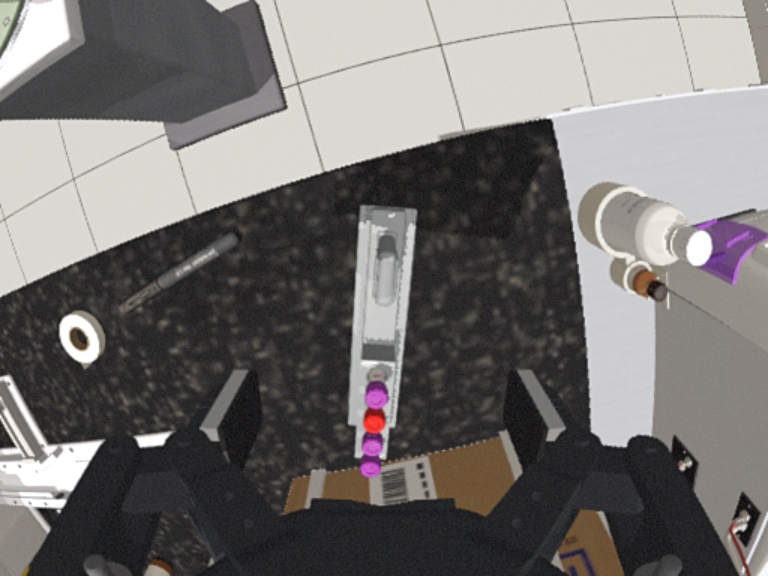

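View pics/t4b.png

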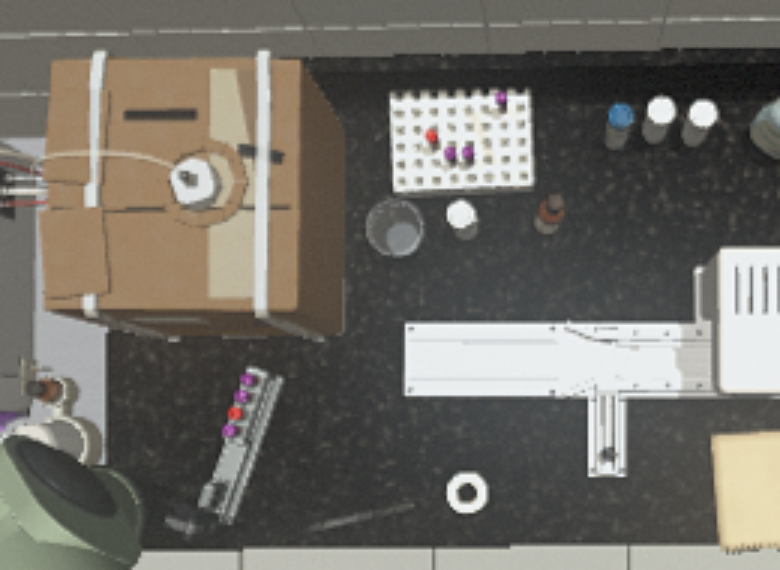

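```bash
python3 - <<'E'
from h import *
c=dict(np.load('pics/w4.npz'));o=np.load('pics/w4o.npz')
im=c['img'][:,:,::-1]
cv2.imwrite('pics/w4z.png',cv2.resize(im[130:310,220:300],None,fx=4,fy=4,interpolation=cv2.INTER_CUBIC)[:600] if 0 else cv2.resize(im[130:270,215:300],None,fx=4.2,fy=4.2,interpolation=cv2.INTER_CUBIC))
W=lambda u,v,z: wray(c,o['p'],o['r'],u/1.5,v/1.5,z)
for n,u,v,z in[('tl',360,207,.003),('tr',417,209,.003),('nl',349,426,.003),('cap1',376,397,.084),('cap2',373,422,.084),('cap3',372,445,.084),('cap4',370,468,.084)]: print(n,np.round(W(u,v,z)*1000,1))
E
```

```text
tl [387.2 373.5   3. ]
tr [400.3 415.6   3. ]
nl [578.6 306.6   3. ]
cap1 [504.5 354.8  84. ]
cap2 [524.5 346.9  84. ]
cap3 [544.7 340.4  84. ]
cap4 [566.4 332.6  84. ]
```

View pics/w4z.png

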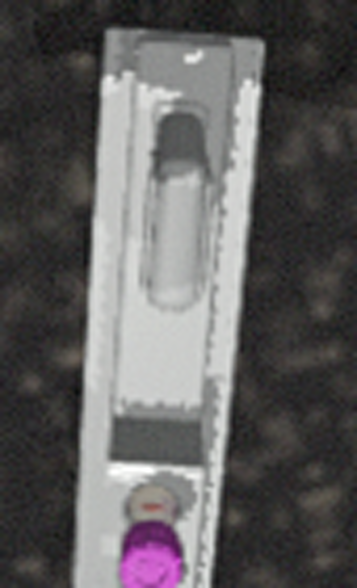

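Call:
send_rows(deltas=[[[1,2,-50,-0.072,0],[1,2,-100,-0.072,0],[1,2,-140,-0.072,0],[1,2,-158,-0.072,0.3],[1,2,-158,-0.072,0.6],[1,2,-158,-0.072,0.8],[1,2,-158,-0.072,1],[1,2,-158,-0.072,1],[1,2,-158,-0.072,1],[1,2,-158,-0.072,1]]], force=70)

```text
t: 6.75
eef_pos: [0.4252, 0.3823, 0.2202]
orientation: [180.0, -0.1, 70.5]
ft_force: [-0.9, -3.0, 10.0]
width: 0.0113
```

```bash
python3 - <<'E'
from h import *
o=robot.get_obs();print(o['t'],o['eef_pos'],o['orientation'],o['width'],o['ft_force'])
c=snap('wrist','w5');im=cv2.resize(c['img'][:,:,::-1],None,fx=1.5,fy=1.5)
cv2.imwrite('pics/w5b.png',im)
E
```

```text
6.75 [0.42521596 0.38226928 0.22016244] [ 1.79974762e+02 -8.84134419e-02  7.04706195e+01] 0.011300049692595583 [-0.8861197  -3.01455844 10.00500895]
```

View pics/w5b.png

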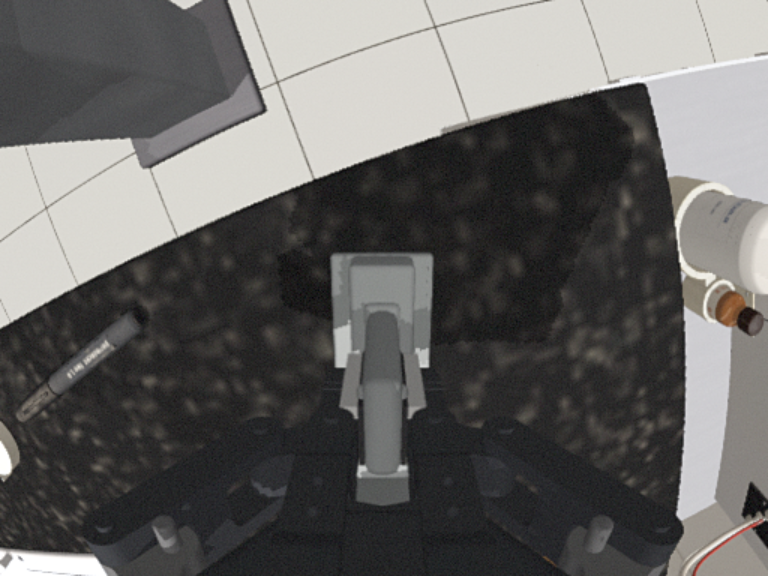

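Call:
send_rows(deltas=[[[0,0,20,0,1],[0,0,45,0,1],[-5,-5,70,0,1],[-5,-25,80,-0.08,1],[-5,-50,80,-0.18,1],[-5,-80,80,-0.3,1],[-2,-110,80,-0.42,1],[3,-140,80,-0.54,1],[10,-165,80,-0.66,1],[20,-185,80,-0.78,1]]])

```text
t: 7.8
eef_pos: [0.4452, 0.1958, 0.3009]
orientation: [180.0, -0.1, 25.5]
ft_force: [-0.4, 0.3, -2.5]
width: 0.0113
```

```bash
python3 - <<'E'
from h import *
o=robot.get_obs();print(o['t'],o['eef_pos'],o['orientation'],o['width'],o['ft_force'])
c=snap('scene','s6');cv2.imwrite('pics/s6b.png',cv2.resize(c['img'][100:300,120:370,::-1],None,fx=3,fy=3))
E
```

```text
7.8 [0.44515683 0.19578241 0.30085838] [ 1.79991307e+02 -1.23630527e-01  2.54603459e+01] 0.011254267082736424 [-0.41753935  0.34613221 -2.4529253 ]
```

View pics/s6b.png

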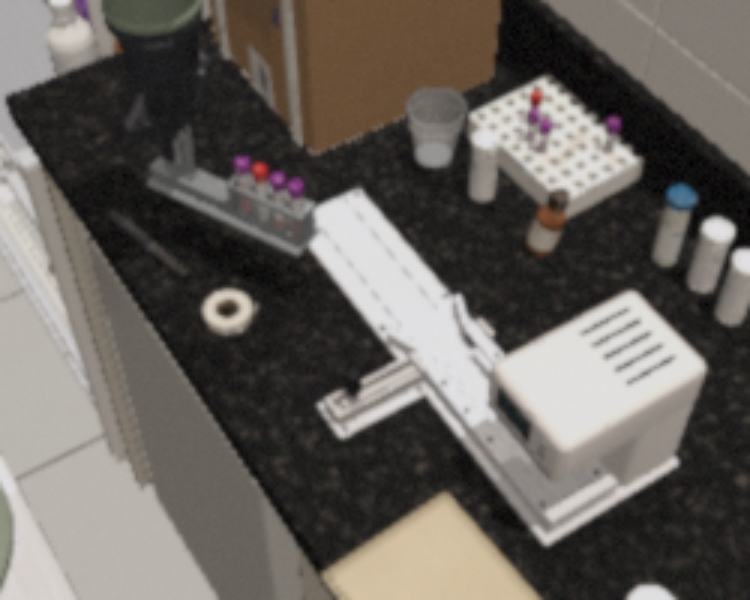

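Call:
send_rows(deltas=[[[25,-15,0,-0.1,1],[55,-35,0,-0.22,1],[85,-53,0,-0.34,1],[110,-70,0,-0.44,1],[130,-82,0,-0.46,1],[143,-90,-10,-0.46,1],[149,-92,-25,-0.46,1],[149,-92,-40,-0.46,1],[149,-92,-50,-0.46,1],[149,-92,-50,-0.46,1]]])

```text
t: 8.85
eef_pos: [0.5946, 0.1017, 0.249]
orientation: [179.9, 0.0, -1.5]
ft_force: [0.7, -0.2, -3.1]
width: 0.0114
```

```bash
python3 - <<'E'
from h import *
o=robot.get_obs();print(o['t'],o['eef_pos'],o['orientation'],o['width'],o['ft_force'])
c=snap('scene','s7');cv2.imwrite('pics/s7b.png',cv2.resize(c['img'][100:300,120:370,::-1],None,fx=3,fy=3))
c=snap('top','t7');cv2.imwrite('pics/t7b.png',cv2.resize(c['img'][130:230,180:370,::-1],None,fx=4,fy=4,interpolation=cv2.INTER_CUBIC))
E
```

```text
8.85 [0.59456772 0.10167128 0.24900748] [ 1.79879451e+02  3.75065892e-02 -1.46472694e+00] 0.011416553985239868 [ 0.67642008 -0.21257601 -3.0701691 ]
```

View pics/s7b.png

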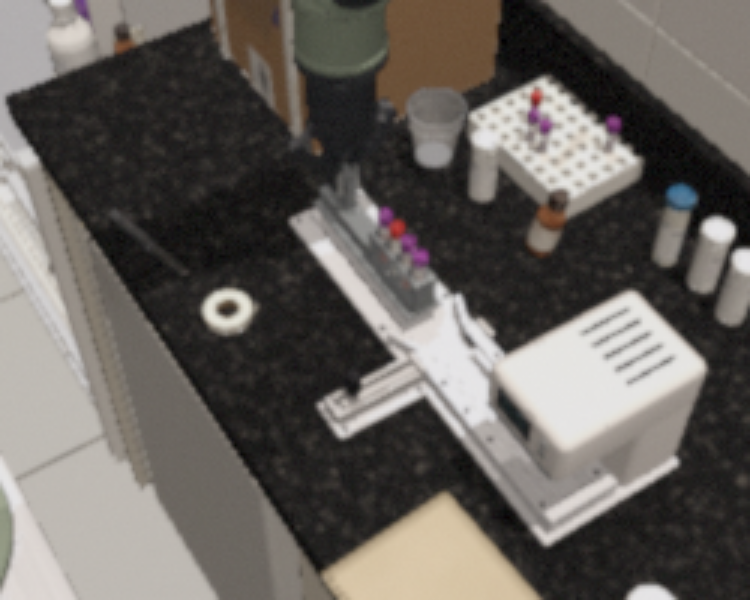

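View pics/t7b.png

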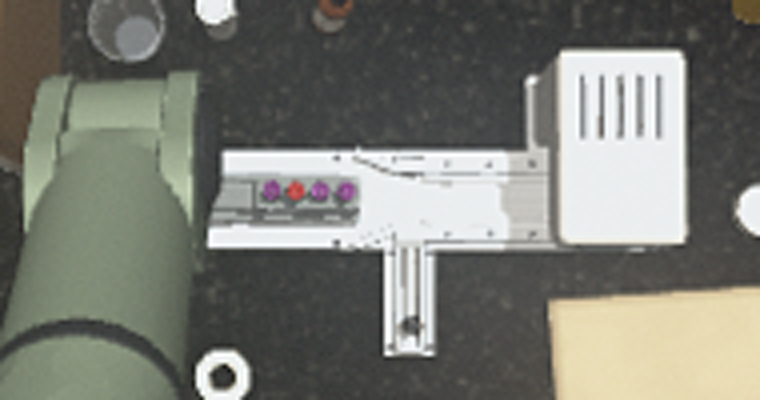

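Call:
send_rows(deltas=[[[0,2,-6,0.01,1],[0,2,-12,0.01,1],[0,2,-17,0.01,1],[0,2,-20,0.01,1],[0,2,-20,0.01,1],[0,2,-20,0.01,1]]])

```text
t: 9.55
eef_pos: [0.5954, 0.1034, 0.2309]
orientation: [179.9, -0.1, -0.9]
ft_force: [0.3, -0.2, -2.4]
width: 0.0114
```

Call:
send_rows(deltas=[[[-1,0,-2,0,1],[-1,0,-3,0,1],[-1,0,-3,0,1],[-1,0,-3,0,0.5],[-1,0,-3,0,0],[-1,0,-3,0,0],[-1,0,40,0,0],[-1,0,85,0,0],[-1,0,120,0,0],[-1,0,130,0,0]]])

```text
t: 10.55
eef_pos: [0.595, 0.1032, 0.3647]
orientation: [180.0, -0.4, -0.9]
ft_force: [-0.1, 0.1, 0.1]
width: 0.0853
```

Call:
send_rows(deltas=[[[0,0,0,0,0],[0,0,0,0,0],[0,0,0,0,0]]])

```text
t: 10.85
eef_pos: [0.5948, 0.1033, 0.3634]
orientation: [180.0, -0.3, -0.9]
ft_force: [-0.1, 0.8, -0.1]
width: 0.0854
```

```bash
python3 - <<'E'
from h import *
o=robot.get_obs();print(o['t'],o['eef_pos'],o['orientation'],o['width'],o['ft_force'])
np.savez('pics/w8o.npz',p=o['eef_pos'],r=o['orientation'])
c=snap('wrist','w8')
S=(.5908,-.1145,-.0157)
im=cv2.resize(c['img'][:,:,::-1],None,fx=1.5,fy=1.5,interpolation=cv2.INTER_CUBIC)
cv2.imwrite('pics/w8b.png',im)
def line(a,b,col):
    w=np.linspace(a,b,20);q=wproj(c,o['eef_pos'],o['orientation'],S2W(w,S))*1.5
    cv2.polylines(im,[q.astype(int)],False,col,1)
for x in(-48,48): line((x,262,8),(x,-228,8),(0,0,255))
line((-48,262,8),(48,262,8),(0,0,255))
for x in(-23.5,23.5): line((x,250,8),(x,60,8),(0,255,0))
cv2.imwrite('pics/w8c.png',im)
E
```

```text
10.85 [0.59476598 0.10327183 0.36339718] [179.95882797  -0.2906824   -0.93436255] 0.085387690358809 [-0.14769258  0.84791538 -0.06283942]
```

View pics/w8b.png

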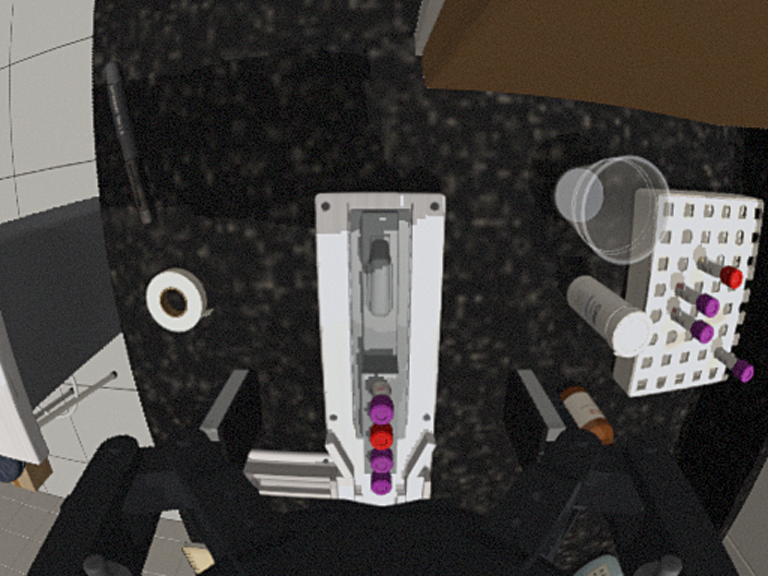

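View pics/w8c.png

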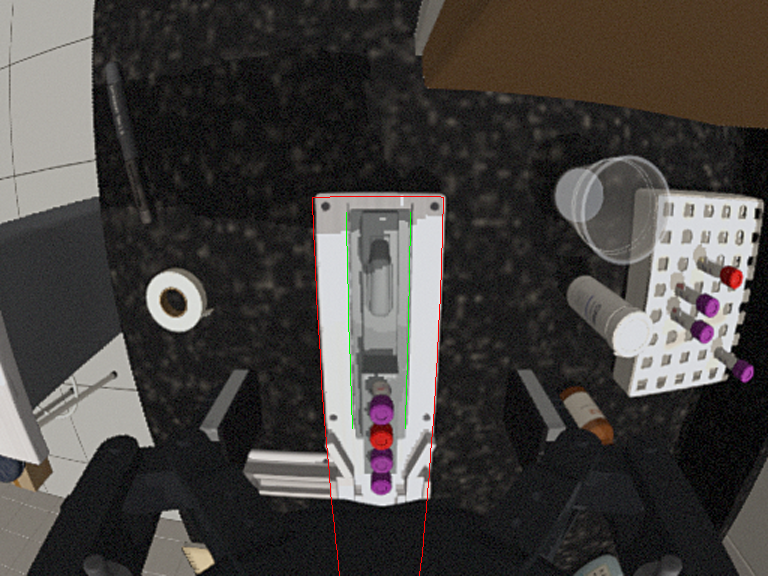

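```bash
python3 - <<'E'
from h import *
c=dict(np.load('pics/w8.npz'));o=np.load('pics/w8o.npz')
g=cv2.GaussianBlur(c['img'].mean(2).astype(np.float32),(1,3),0)
im=c['img'][125:300,205:305,::-1];cv2.imwrite('pics/w8z.png',cv2.resize(im,None,fx=3.4,fy=3.4,interpolation=cv2.INTER_CUBIC))
W=lambda u,v,z: wray(c,o['p'],o['r'],u,v,z)
for v in range(140,275,8):
    e=edge(g[v,200:310],120);pl=[W(200+e[0],v,.008)*1000,W(200+e[-1],v,.008)*1000]
    print(v,np.round(200+np.array(e),1),np.round(pl[0][:2],1),np.round(pl[1][:2],1))
E
```

```text
140 [210.3 215.4 217.2 233.6 272.7 273.1 274.5 296.4] [548.5 138.7] [643.5 137.1]
148 [210.5 233.1 265.3 271.8 274.6 295.8] [548.2 129.7] [643.  128.1]
156 [210.2 239.7 255.9 258.8 259.  295.7] [547.4 120.6] [643. 119.]
164 [210.5 238.3 259.2 295.4] [547.3 111.4] [642.8 109.8]
172 [210.6 239.4 260.3 294.8] [546.9 102.1] [642.4 100.5]
180 [211.1 241.1 249.5 294.7] [546.9  92.7] [642.5  91. ]
188 [211.4 239.3 241.6 243.9 244.3 247.  247.1 258.9 259.  294.3] [546.7  83.1] [642.2  81.4]
196 [211.6 239.9 241.9 246.8 247.2 259.  259.  293.8] [546.3  73.3] [641.9  71.7]
204 [212.2 239.9 241.7 245.5 247.4 293.7] [546.4  63.4] [642.   61.7]
212 [212.5 240.7 241.8 293.1] [546.2  53.3] [641.6  51.6]
220 [213.2 233.7 234.6 240.6 242.3 292.6] [546.2  42.9] [641.4  41.2]
228 [213.7 237.9 242.2 292.3] [546.1  32.3] [641.3  30.6]
236 [214.  236.9 264.4 291.7] [545.7  21.4] [640.9  19.7]
244 [214.6 234.8 235.2 238.  265.3 291.5] [545.7  10.2] [641.1   8.5]
252 [215.3 238.  240.5 245.1 255.5 291.1] [545.7  -1.3] [641.  -3.]
260 [215.5 239.  240.8 244.2 260.7 290.4] [545.1 -13.2] [640.7 -14.9]
268 [216.3 239.1 244.3 261.8 290.2] [545.2 -25.4] [640.8 -27.2]
```

View pics/w8z.png

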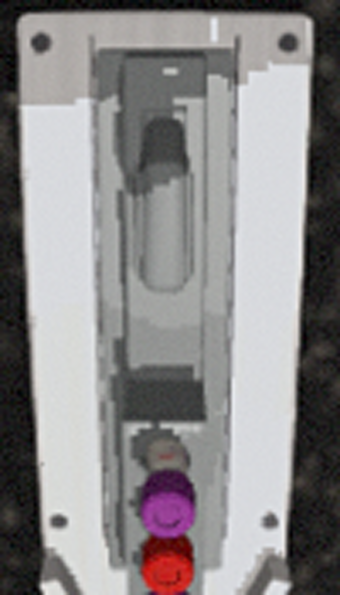

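Call:
send_rows(deltas=[[[0,0,-50,0,0],[0,0,-100,0,0],[0,0,-130,0,0],[0,0,-135,0,0.4],[0,0,-135,0,0.8],[0,0,-135,0,1],[0,0,-135,0,1],[0,0,-135,0,1],[0,0,-135,0,1]]], force=40)

```text
t: 11.8
eef_pos: [0.595, 0.1034, 0.2293]
orientation: [180.0, -0.4, -0.9]
ft_force: [-2.7, -0.6, 10.0]
width: 0.0112
```

Call:
send_rows(deltas=[[[0,-8,0,0,1],[0,-18,0,0,1],[-0.5,-30,0,0,1],[-0.6,-40,0,0,1],[-0.8,-50,0,0,1],[-1,-60,0,0,1],[-1.1,-70,0,0,1],[-1.2,-75,0,0,1],[-1.2,-75,0,0,1],[-1.2,-75,0,0,1]]])

```text
t: 12.8
eef_pos: [0.5938, 0.0282, 0.2293]
orientation: [180.0, -0.4, -0.9]
ft_force: [0.3, -2.4, 1.1]
width: 0.0118
```

```bash
python3 - <<'E'
from h import *
o=robot.get_obs();print(o['t'],o['eef_pos'],o['orientation'],o['width'],o['ft_force'])
np.savez('pics/w9o.npz',p=o['eef_pos'],r=o['orientation'])
c=snap('wrist','w9');cv2.imwrite('pics/w9b.png',cv2.resize(c['img'][:,:,::-1],None,fx=1.5,fy=1.5,interpolation=cv2.INTER_CUBIC))
c=snap('top','t9');cv2.imwrite('pics/t9b.png',cv2.resize(c['img'][150:220,200:340,::-1],None,fx=5.5,fy=5.5,interpolation=cv2.INTER_CUBIC))
E
```

```text
12.8 [0.59383119 0.02824123 0.22932212] [179.9702585   -0.35653846  -0.93957289] 0.011762530602904529 [ 0.29390185 -2.42461837  1.05805179]
```

View pics/w9b.png

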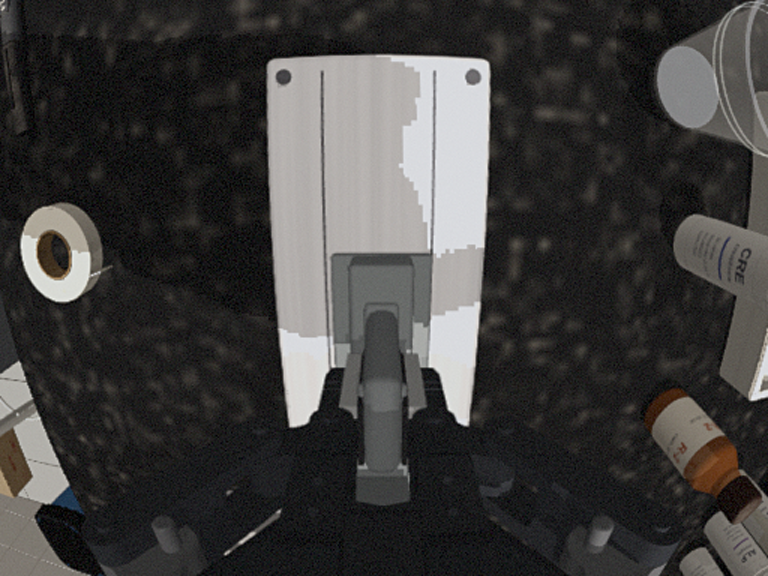

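View pics/t9b.png

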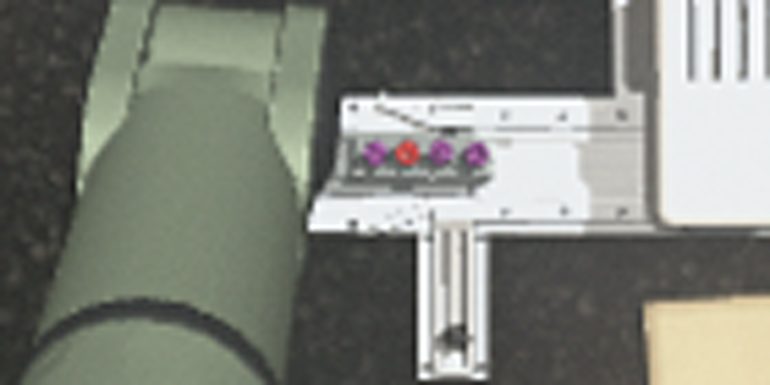

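Call:
send_rows(deltas=[[[-1,-5,0,0,1],[-1.6,-15,0,0,1],[-1.9,-28,0,0,1],[-2.1,-40,0,0,1],[-2.3,-52,0,0,1],[-2.5,-65,0,0,1],[-2.7,-78,0,0,1],[-2.9,-90,0,0,1],[-2.9,-90,0,0,1]]])

```text
t: 13.8
eef_pos: [0.5907, -0.0639, 0.2294]
orientation: [179.9, -0.4, -1.1]
ft_force: [-2.2, -11.0, 16.5]
width: 0.0114
```

```bash
python3 - <<'E'
from h import *
o=robot.get_obs();print(o['t'],o['eef_pos'],o['orientation'],o['width'],o['ft_force'])
c=snap('wrist','w10');cv2.imwrite('pics/w10b.png',cv2.resize(c['img'][:,:,::-1],None,fx=1.5,fy=1.5,interpolation=cv2.INTER_CUBIC))
c=snap('scene','s10');cv2.imwrite('pics/s10b.png',cv2.resize(c['img'][100:300,120:370,::-1],None,fx=3,fy=3))
E
```

```text
13.8 [ 0.59069013 -0.06392091  0.22935027] [179.90517671  -0.35468252  -1.05769635] 0.011441767476391683 [ -2.24876639 -11.00091238  16.48957885]
```

View pics/w10b.png

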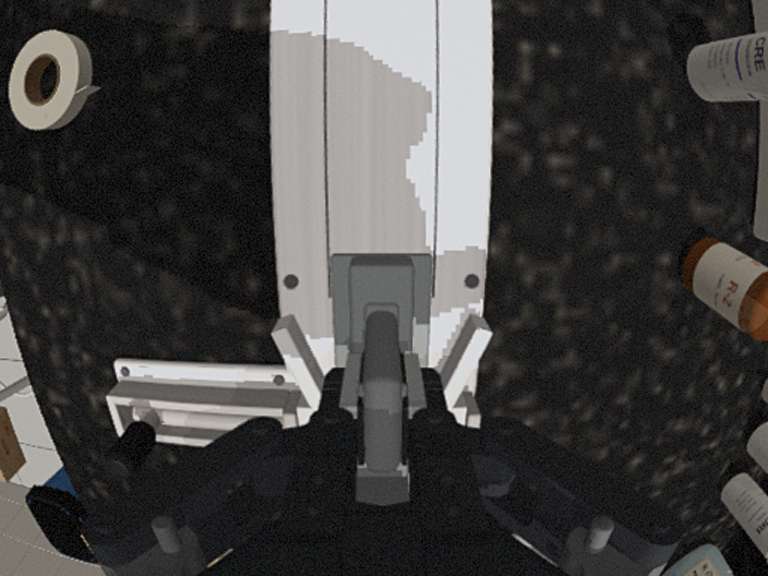

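View pics/s10b.png

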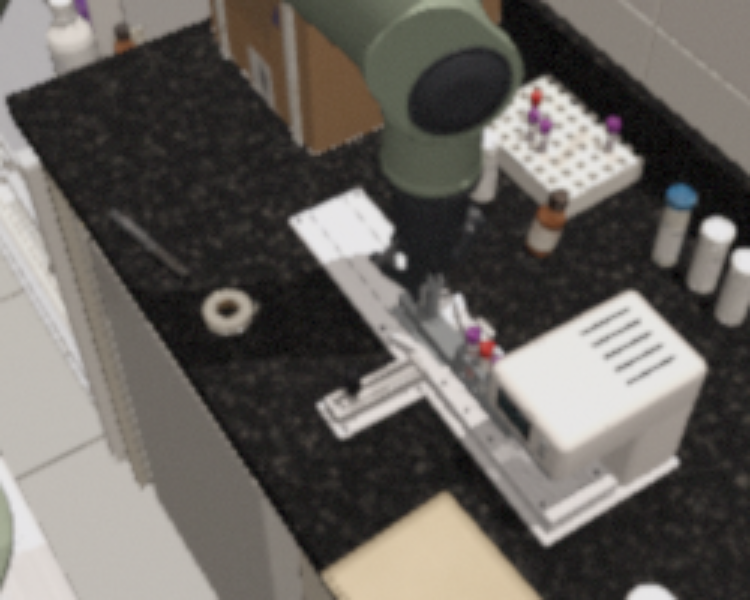

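Call:
send_rows(deltas=[[[0,0,0,0,1],[0,0,0,0,1]]])

```text
t: 14.1
eef_pos: [0.5909, -0.0616, 0.2293]
orientation: [180.0, -0.4, -0.9]
ft_force: [-0.1, -1.8, 0.5]
width: 0.0114
```

Call:
send_rows(deltas=[[[-0.1,-8,0,0,1],[-0.3,-20,0,0,1],[-0.5,-32,0,0,1],[-0.7,-44,0,0,1],[-0.9,-56,0,0,1],[-1.1,-68,0,0,1],[-1.2,-76,0,0,1],[-1.3,-80,0,0,1],[-1.3,-82,0,0,1],[-1.3,-82,0,0,1]]])

```text
t: 15.1
eef_pos: [0.5896, -0.1439, 0.2293]
orientation: [179.9, -0.4, -0.9]
ft_force: [-0.5, -1.8, 1.9]
width: 0.0112
```

Call:
send_rows(deltas=[[[0,-2,0,0,1],[0,-4,0,0,1],[0,-6,0,0,1],[0,-8,0,0,1],[0,-8,0,0,1]]])

```text
t: 15.6
eef_pos: [0.5896, -0.1523, 0.2293]
orientation: [179.9, -0.4, -1.0]
ft_force: [-0.7, 0.5, 1.2]
width: 0.0119
```

```bash
python3 - <<'E'
from h import *
o=robot.get_obs();print(o['t'],o['eef_pos'],o['orientation'],o['width'],o['ft_force'])
c=snap('wrist','w11');cv2.imwrite('pics/w11b.png',cv2.resize(c['img'][:,:,::-1],None,fx=1.5,fy=1.5,interpolation=cv2.INTER_CUBIC))
E
```

```text
15.6 [ 0.58955982 -0.15232063  0.2293281 ] [179.91206299  -0.36669407  -0.95507377] 0.011910689307767362 [-0.72545423  0.49267898  1.1930358 ]
```

View pics/w11b.png

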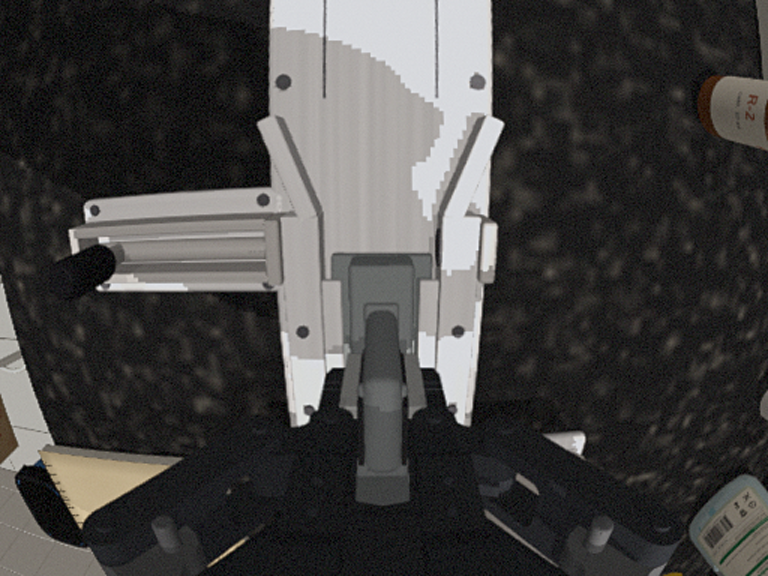

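Call:
send_rows(deltas=[[[0,-1,0,0,1],[0,-2,0,0,1],[0,-3,0,0,1],[0,-4,0,0,1],[0,-4,0,0,1]]])

```text
t: 16.15
eef_pos: [0.5896, -0.1557, 0.2293]
orientation: [180.0, -0.3, -0.9]
ft_force: [-0.7, 6.5, 3.9]
width: 0.0115
```

Call:
send_rows(deltas=[[[0,-1,0,0,1],[0,-2,0,0,1],[0,-2,0,0,1]]])

```text
t: 16.45
eef_pos: [0.5897, -0.1561, 0.2293]
orientation: [-179.9, -0.3, -0.8]
ft_force: [-2.3, 14.2, 7.5]
width: 0.011
```

Call:
send_rows(deltas=[[[0,0,0,0,0.7],[0,0,0,0,0.4],[0,0,0,0,0],[0,0,0,0,0],[0,0,0,0,0],[0,0,40,0,0],[0,10,80,0,0],[0,20,120,0,0],[0,20,120,0,0],[0,20,120,0,0]]])

```text
t: 17.45
eef_pos: [0.5898, -0.1359, 0.3501]
orientation: [-179.9, -0.4, -0.8]
ft_force: [-0.3, -0.1, -0.2]
width: 0.0855
```

```bash
python3 - <<'E'
from h import *
o=robot.get_obs();print(o['t'],o['eef_pos'],o['orientation'],o['width'],o['ft_force'])
np.savez('pics/w12o.npz',p=o['eef_pos'],r=o['orientation'])
c=snap('wrist','w12');cv2.imwrite('pics/w12b.png',cv2.resize(c['img'][:,:,::-1],None,fx=1.5,fy=1.5,interpolation=cv2.INTER_CUBIC))
c=snap('scene','s12');cv2.imwrite('pics/s12b.png',cv2.resize(c['img'][140:290,200:370,::-1],None,fx=4,fy=4,interpolation=cv2.INTER_CUBIC))
E
```

```text
17.45 [ 0.58980489 -0.13594317  0.35014678] [-179.90397139   -0.40841027   -0.82253446] 0.08546041033716398 [-0.2915168  -0.08591777 -0.17221189]
```

View pics/w12b.png

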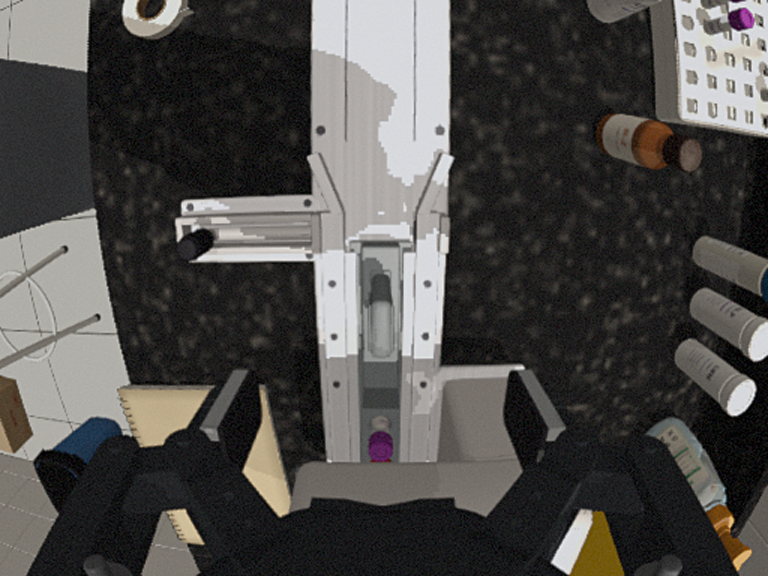

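View pics/s12b.png

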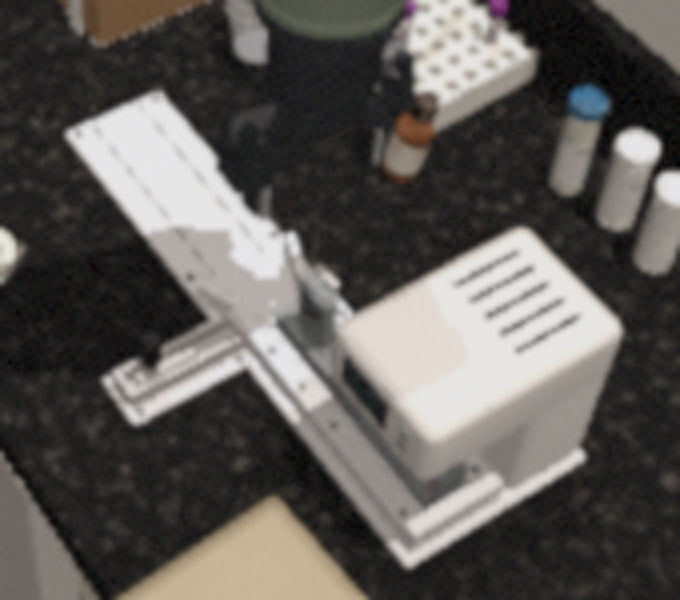

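Call:
send_rows(deltas=[[[-45,10,0,0,0],[-90,22,0,0,0],[-119,22,0,0,0],[-119,22,-40,0,0],[-119,22,-85,0,0],[-119,22,-125,0,0],[-119,22,-140,0,0],[-119,22,-140,0,0.5],[-119,22,-140,0,1],[-119,22,-140,0,1]]])

```text
t: 18.55
eef_pos: [0.4707, -0.1144, 0.2094]
orientation: [-179.9, -0.3, -0.9]
ft_force: [0.4, 0.2, -0.6]
width: 0.0443
```

Call:
send_rows(deltas=[[[0,0,0,0,1],[0,0,0,0,1],[0,0,0,0,1]]])

```text
t: 18.85
eef_pos: [0.4709, -0.1144, 0.2103]
orientation: [-179.9, -0.4, -0.9]
ft_force: [-1.6, 0.8, 11.7]
width: 0.0156
```

Call:
send_rows(deltas=[[[8,0,0,0,1],[18,0,0,0,1],[25,0,0,0,1],[32,-0.5,0,0,1],[39,-0.6,0,0,1],[46,-0.7,0,0,1],[52,-0.8,0,0,1],[57,-0.9,0,0,1],[60,-1,0,0,1],[60,-1,0,0,1]]])

```text
t: 19.85
eef_pos: [0.5319, -0.1155, 0.2104]
orientation: [-179.9, -0.5, -0.9]
ft_force: [1.8, -1.6, 1.7]
width: 0.0157
```

Call:
send_rows(deltas=[[[2,0,0,0,1],[4,0,0,0,1],[6,0,0,0,1],[6,0,0,0,1]]])

```text
t: 20.25
eef_pos: [0.5357, -0.1157, 0.2102]
orientation: [-179.9, -0.1, -0.9]
ft_force: [-24.0, -0.2, 23.0]
width: 0.0154
```

Call:
send_rows(deltas=[[[0,0,0,0,0.7],[0,0,0,0,0.4],[0,0,0,0,0],[0,0,0,0,0],[0,0,0,0,0],[0,0,40,0,0],[0,10,85,0,0],[0,20,125,0,0],[0,20,125,0,0],[0,20,125,0,0]]])

```text
t: 21.25
eef_pos: [0.5358, -0.0953, 0.3359]
orientation: [-179.9, -0.2, -0.8]
ft_force: [0.0, 0.1, 0.1]
width: 0.0853
```

```bash
python3 - <<'E'
from h import *
o=robot.get_obs();print(o['t'],o['eef_pos'],o['orientation'],o['width'],o['ft_force'])
c=snap('wrist','w13');cv2.imwrite('pics/w13b.png',cv2.resize(c['img'][80:320,150:350,::-1],None,fx=2.5,fy=2.5,interpolation=cv2.INTER_CUBIC))
W=lambda u,v,z: W2S(wray(c,o['eef_pos'],o['orientation'],150+u/2.5,80+v/2.5,z),(.5908,-.113,-.0157))
np.savez('pics/w13o.npz',p=o['eef_pos'],r=o['orientation'])
c=snap('scene','s13');cv2.imwrite('pics/s13b.png',cv2.resize(c['img'][140:290,200:370,::-1],None,fx=4,fy=4,interpolation=cv2.INTER_CUBIC))
E
```

```text
21.25 [ 0.5358486  -0.09530819  0.33588514] [-1.79858207e+02 -1.79291870e-01 -8.49949523e-01] 0.08530487199324605 [0.03034085 0.09044927 0.0640028 ]
```

View pics/w13b.png

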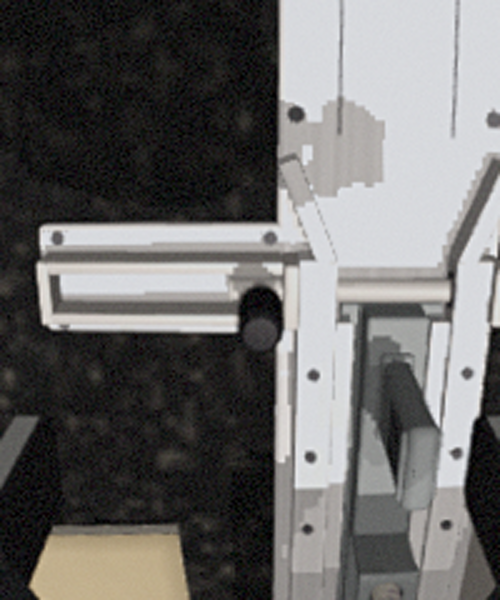

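View pics/s13b.png

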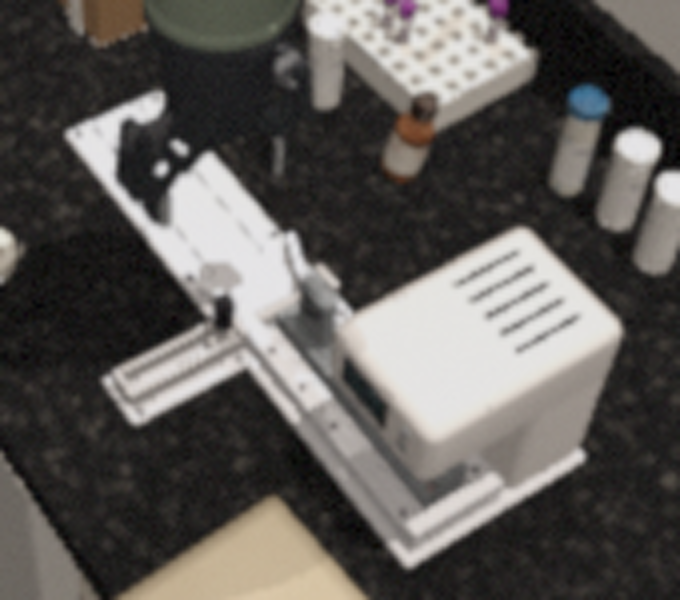

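```bash
python3 -c "
from bench import robot
print(robot.job_done())"
```

```text
the job is handed in; nothing more can be done
None
```

I loaded the rack and locked it in, then handed the job in at about 21 s of the 64 s allowed; the hand-in reports no verdict.

**What I did:** I drew the bolt back by about 63 mm. Then I lifted the rack by its fin, turned it and set it on the apron. I slid it along the lane, correcting a sideways offset of about 1.5 mm on the way. It stopped firmly against the end stop, with the push force rising to 14 N. Finally I pushed the bolt across to its own stop (24 N), let go and raised the arm clear.

**Last checks:**
- **Bolt:** the rod lies across the lane behind the rack's tail and enters the far rail. The knob was last held within about 1 mm of where the fully shot position should be.
- **Rack:** it sits straight between the rails. The bolt fits behind it, which agrees with it being home.
- **Robot:** the gripper is open, the wrist reads about 0 N and nothing is being touched.
- **Bystanders:** none looked displaced in the pictures, but I did not measure them.

**Not fully confirmed:**
- **Tubes:** after the rack went home only the rearmost one or two tubes could be seen from the wrist camera, and these were upright. The rest are hidden under the head; all four were last seen seated and upright before they went under it.
- **Sampler position:** the camera estimates of where the sampler sits along the lane differed by about 2–3 mm. I therefore judged home by contact with the end stop, not by those estimates.

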